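# Stand the long tapered sofa leg on the spraying stand

### The job

Take the long tapered sofa leg (the one that widens from a narrow foot to a thick shoulder, not the short one and not the straight one) out of the leg rack and stand it upright on its narrow foot on the round wooden post in the middle of the spraying stand, the whole foot on the post. Set it down gently rather than dropping it, let go slowly so that it stays standing still on its own, and leave the other two legs in the rack undisturbed.

Things in the scene. Friction and masses are not known exactly. Their poses are not given: they have to be found in the camera images.
- leg: Long tapered sofa leg, plain turned wood, round, 155 mm tall, 90 to 180 g, top-heavy (tips at 7 degrees). Origin: centre of its foot's underside; z up its axis. Foot 24 mm wide, 31 mm at 50 mm height, 54 mm shoulder from 92 to 105 mm, then a 28 mm round tenon up to 155 mm: grip it there from above, about 131 mm up. Starts upright in a rack hole, foot 10 mm above the bench.
- short_leg: Bystander in another hole of the rack: short tapered leg of the same wood, 115 mm tall, 48 mm shoulder from 60 to 68 mm height, 28 mm tenon above. Origin: centre of its underside, z up. The rack is a fixed dark wooden block 90 x 300 mm, 50 mm high, with three 41 mm wide, 40 mm deep holes in a row 100 mm apart along its length, one leg in each, in any order.
- straight_leg: Bystander in another hole of the rack: straight leg of the same wood, a 34 mm cylinder up to 105 mm height with a 28 mm tenon above, 155 mm tall, its top (165 mm above the bench) level with the long tapered leg's. Origin: centre of its underside, z up.
- stand: Spraying stand, fixed and not turning: steel base, aluminium disc 160 mm in diameter with its top at 40 mm, and in the middle a round wooden post 60 mm in diameter with a flat top 75 mm above the bench. Origin: centre of the underside, at bench height, z up; the post's top centre is 75 mm above it. Rack and stand lie on opposite sides of the bench's middle, either way round.

How it is judged:
By the outcome, as a careful person would: the job done as asked, in the order asked, and still so for the second after the job is handed in, with the robot touching nothing.
It also fails if it takes over 50 s, if anything falls off the work surface, if the arm or the gripper's body presses on something with over 40 N, if the wrist force passes 120 N, or if a joint passes its speed limit or range.

### The arm

A 6-joint arm with a two-finger parallel gripper is mounted at the origin on the work surface. World frame = base frame: x ahead of the robot, y to its left, z up, the work surface at z = 0. Lengths are in mm, angles in rad, forces in N, time in s.
With the tool pointing down it reaches from about 350 to 975 mm from the base axis. Payload 7.1 kg.
Tool frame: the origin (TCP) lies at the very end of the fingers, on their centre line; the grasp point (between the pads) lies ctrl.hold_point_z behind it (ctrl.hold_point_z is the distance from the TCP to the grasp point, in mm); z points along the fingers, y is the line along which they close (so a half turn about z gives the same grasp; the last joint's range is limited). The gripper opens to 88 mm and grips with 3 to 60 N. Pads are 20 mm wide; open, the fingers measure 115 mm over their backs; the gripper's body (75 mm by 178 mm) begins 61 mm behind the grasp point.
Start: joints at [1.284, 0.423, 1.63, -0, 1.089, -0.019], TCP at [165.35, 602.714, 222.675] pointing down, gripper open.
Joint ranges: [-3, 3], [-0.9, 2.11], [0.09, 2.58], [-1.31, 4.45], [0.11, 2.69], [-2.54, 2.54]. Speed limits (rad/s): [2.39, 2.39, 3.01, 3.14, 3.14, 3.14].

### API

Orientations are given as a rotation vector (axis times angle).
In Python, from workcell import ctrl gives the robot as it stands. The module is installed in compiled form; this text tells all that it offers.
- The arm moves only by the shell command python3 -m creep 'ROWS'. ROWS is JSON, a list of rows, each an object with "translation": the shift along the tool's x, y, z in mm, a list of three; "angular": the turn, a rotation vector about the tool's x, y, z in rad, a list of three; "jaw": the opening, from 0 (shut) to 1 (fully open). A call has exactly 8 rows; each row is the pose to reach, as a shift and turn from the pose commanded when the call began, along the tool's axes at that moment; what a row does not reach only later rows make up. A row lasts 1/8 s, in which the tool goes at most 62.5 mm and 10.7 degrees, less where a joint would pass 70% of its speed; a pose out of reach is approached as far as the arm can. A call with a gripper value outside its range is refused whole. The fingers move at their own pace and stop on an object; the grip force is fixed at half the most. Time passes only in rows, so rows that repeat a pose let the fingers close, or fill a call up. It gives the time, the measured TCP pose, the force, the opening and the grip force at its end, in the units of the state.
- ctrl.get_obs(): the state, without advancing time (a new reading comes with each control period).
- ctrl.get_image(name): name is "scene" or "top" or "wrist"; returns the picture (480x640x3 uint8, red, green, blue); there is no depth.
- ctrl.camera_info(name): a dict with "camera_matrix" (3x3 intrinsics, pixels), "world_from_camera" (4x4, takes a point from camera to world coordinates). Camera axes: x right, y up, looking along -z (the intrinsics and any distortion apply to the point x, -y, -z); pixel columns grow to the right and rows downward; lengths in mm; the calibration is good to about 2 mm. A picture is of the moment at which its call begins: read the wrist's pose just before it. camera_info takes no time and is no camera call; for the wrist camera it gives the pose at the moment of the call.
- ctrl.close_job(): hands the job in; it is judged then, once.
Trained networks look in the newest picture that a camera, given by its name, has taken for a name from the list of things; names that differ only in an ending like _2 or _b are one class to them, and where a whole thing is asked for, a point or a joint stands for the part that bears it (a point fixed in the world has none). Each returns a list of dicts, best first, with "score" (0 to 1); they miss things now and then, are a little off and sometimes report something else, mostly with a low value. They report only what shows in the picture. A call takes as long as a camera call.
- ctrl.look_for(camera, label): "rect" ([left, top, right, bottom] in pixels, round what is visible of it).
The state is a dict: "t": time; "qpos": joint angles; "qvel": joint speeds; "joint_torque": joint torques, N m; "ee_pos": TCP position; "orientation": TCP orientation; "ft_force": force on the tool from outside, world axes, zero at the start; "moment": the same for the moment, N m; "width": finger opening in mm; "grasp_force": force on a finger pad.
Only numpy, scipy, OpenCV 4.12 (cv2) and the standard library are available. Lean on these libraries where they do the work, as an engineer would, in place of code of your own. Each camera call takes 0.05 s, during which the arm holds its last target. There are 200 camera calls.

## Working session

There is one attempt and no reset: what is moved stays moved. The work goes in short steps, Python scripts to look and compute and a shell command to move; the robot and the scene stay as the last step left them, time stands still between calls to the robot, and variables do not carry over. Pictures are saved under pics/ and viewed, at most 10 in all, crops included, and the job is handed in when it is done.

```bash
mkdir -p pics; cat > h.py <<'E'
import numpy as np, cv2
from scipy.spatial.transform import Rotation as R
from workcell import ctrl
def ray(cam,u,v,info=None):
    i=info or ctrl.camera_info(cam); K=np.array(i["camera_matrix"]); T=np.array(i["world_from_camera"])
    d=np.linalg.inv(K)@[u,v,1]; d=T[:3,:3]@[d[0],-d[1],-d[2]]
    return T[:3,3],d/np.linalg.norm(d)
def atz(cam,u,v,z,info=None):
    o,d=ray(cam,u,v,info); return o+d*(z-o[2])/d[2]
def proj(cam,p,info=None):
    i=info or ctrl.camera_info(cam); K=np.array(i["camera_matrix"]); T=np.array(i["world_from_camera"])
    c=T[:3,:3].T@(np.array(p)-T[:3,3]); q=K@[c[0],-c[1],-c[2]]; return q[:2]/q[2]
def tri(rays):
    A=sum(np.eye(3)-np.outer(d,d) for o,d in rays); b=sum((np.eye(3)-np.outer(d,d))@o for o,d in rays)
    return np.linalg.solve(A,b)
def save(cam,name):
    im=ctrl.get_image(cam); cv2.imwrite(f"pics/{name}.png",im[:,:,::-1]); return im
E
python3 - <<'E'
from h import *
np.set_printoptions(precision=1,suppress=True)
ims=[]
for c in("top","scene"):
    ims.append(save(c,c+"0")); print(c,np.array(ctrl.camera_info(c)["world_from_camera"])[:3,3])
    for l in("leg","short_leg","straight_leg","stand"):
        print(c,l,[(np.round(d["rect"],1).tolist(),round(d["score"],2)) for d in ctrl.look_for(c,l)[:3]])
s=ctrl.get_obs(); print(ctrl.hold_point_z,s["t"],s["ee_pos"],s["orientation"],s["width"]); print(R.from_rotvec(s["orientation"]).as_matrix())
E
```

```text
top [445.   -6.6 841.4]
top leg [([248.7, 185.0, 281.7, 217.9], 0.58)]
top short_leg [([133.6, 209.2, 169.0, 237.0], 0.66)]
top straight_leg [([190.1, 196.5, 225.1, 226.4], 0.74)]
top stand [([343.3, 208.4, 436.0, 298.1], 0.58)]
scene [807.6 460.  742.9]
scene leg [([302.8, 229.3, 341.4, 298.3], 0.8)]
scene short_leg [([396.7, 351.1, 436.8, 401.9], 0.73)]
scene straight_leg [([355.5, 275.5, 384.8, 346.3], 0.64)]
scene stand [([250.2, 144.3, 340.8, 218.4], 0.76)]
18.700000000000003 0.5 [165.4 602.7 222.6] [ 0.4  3.1 -0. ] 87.95660641862551
[[-1.   0.3 -0. ]
 [ 0.3  1.  -0. ]
 [-0.  -0.  -1. ]]
```

View pics/top0.png

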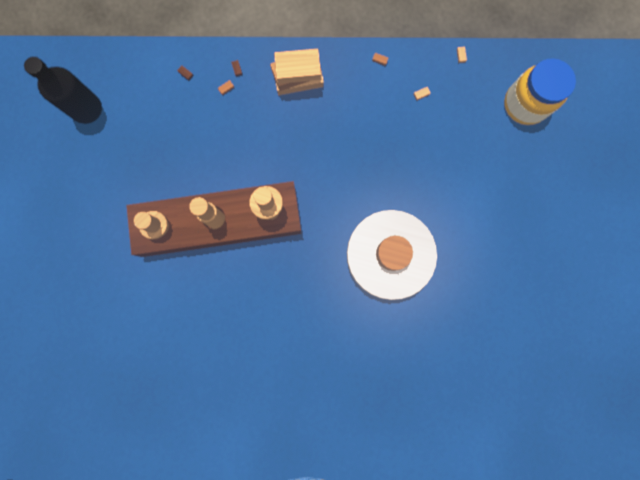

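View pics/scene0.png

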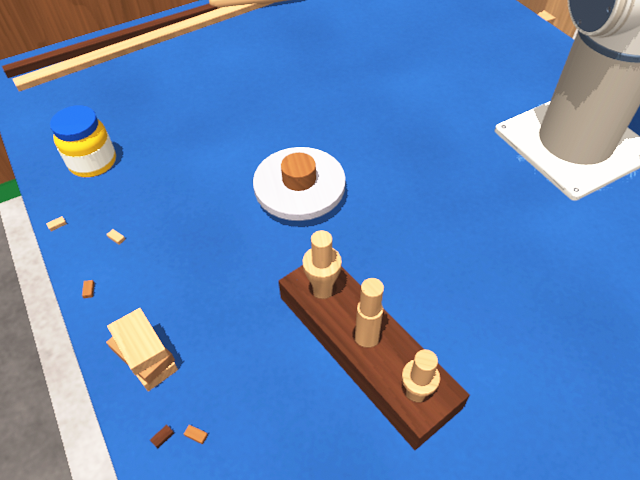

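The top view shows the long leg at the rack's right end, with its tenon top at about (264,195) and shoulder at (266,203). The post top is at about (395,253). In the scene view the leg's tenon top is at (321,238) and the post top at (299,163). The networks agree with both pictures.

```bash
python3 - <<'E'
from h import *
np.set_printoptions(precision=1,suppress=True)
leg=tri([ray("top",264,195),ray("scene",321,239)]); post=tri([ray("top",395.5,253),ray("scene",299,163)])
st=tri([ray("top",203,206),ray("scene",371.5,287)])
print("legtop",leg,"post",post,"straight",st, "leg z165",atz("top",264,195,165),atz("scene",321,239,165),"post75",atz("top",395.5,253,75),atz("scene",299,163,75))
a=atz("top",128,206,50);b=atz("top",294,183,50);print("rack edge",a,b,np.arctan2(*(b-a)[:2]))
s=ctrl.get_obs();M=R.from_rotvec(s["orientation"]).as_matrix();print(M.round(4))
print("to leg tool axes",M.T@(leg-s["ee_pos"]))
T=np.array(ctrl.camera_info("wrist")["world_from_camera"]);print(M.T@(T[:3,3]-s["ee_pos"]),M.T@T[:3,:3])
print(ctrl.camera_info("wrist")["camera_matrix"])
E
```

```text
legtop [592.7  66.9 162.7] post [ 512.4 -149.4   76.7] straight [575.3 161.  159.3] leg z165 [592.   66.8 165. ] [593.8  68.3 165. ] post75 [ 511.7 -149.    75. ] [ 512.5 -151.8   75. ]
rack edge [596.2 320.7  50. ] [639.1  25.9  50. ] 2.997106169310065
[[-1.   0.3 -0. ]
 [ 0.3  1.  -0. ]
 [-0.  -0.  -1. ]]
to leg tool axes [-553.9 -403.6   60. ]
[  75.2   -0.5 -161.9] [[-0.   1.   0.3]
 [ 1.   0.  -0. ]
 [-0.   0.3 -1. ]]
[[410.7   0.  320. ]
 [  0.  410.7 236.1]
 [  0.    0.    1. ]]
```

```bash
python3 -m creep '[{"translation":[-50,-35,-10],"angular":[0,0,0.1],"jaw":1},{"translation":[-95,-70,-20],"angular":[0,0,0.22],"jaw":1},{"translation":[-145,-105,-30],"angular":[0,0,0.35],"jaw":1},{"translation":[-195,-140,-40],"angular":[0,0,0.48],"jaw":1},{"translation":[-245,-178,-50],"angular":[0,0,0.6],"jaw":1},{"translation":[-295,-215,-50],"angular":[0,0,0.72],"jaw":1},{"translation":[-340,-248,-50],"angular":[0,0,0.82],"jaw":1},{"translation":[-380,-276,-50],"angular":[0,0,0.92],"jaw":1}]'
python3 - <<'E'
from h import *
np.set_printoptions(precision=3,suppress=True)
s=ctrl.get_obs();M=R.from_rotvec(s["orientation"]).as_matrix();print(s["t"],s["ee_pos"],M,s["qpos"]);print(M.T@(np.array([593,67,275])-s["ee_pos"]))
E
```

```text
t: 1.5
ee_pos: [459.9, 234.2, 273.1]
orientation: [1.763, 2.6, 0.001]
ft_force: [0.5, 0.9, 0.5]
width: 88.2
grasp_force: 0.0
1.5 [459.92  234.18  273.055] [[-0.37   0.929  0.001]
 [ 0.929  0.37   0.   ]
 [ 0.     0.001 -1.   ]] [ 0.448  0.202  1.82  -0.     1.118  0.069]
[-204.546   61.81    -1.899]
```

```bash
python3 -m creep '[{"translation":[-45,14,0],"angular":[0,0,0.08],"jaw":1},{"translation":[-95,29,0],"angular":[0,0,0.14],"jaw":1},{"translation":[-140,43,0],"angular":[0,0,0.2],"jaw":1},{"translation":[-180,54,0],"angular":[0,0,0.24],"jaw":1},{"translation":[-200,60,0],"angular":[0,0,0.24],"jaw":1},{"translation":[-205,62,0],"angular":[0,0,0.24],"jaw":1},{"translation":[-205,62,0],"angular":[0,0,0.24],"jaw":1},{"translation":[-205,62,0],"angular":[0,0,0.24],"jaw":1}]'
python3 - <<'E'
from h import *
np.set_printoptions(precision=2,suppress=True)
i=ctrl.camera_info("wrist"); np.save("w1.npy",i["world_from_camera"]); save("wrist","w1")
print(ctrl.look_for("wrist","leg")[:2]); print(ctrl.get_obs()["ee_pos"])
print(proj("wrist",[593,67,165],i),proj("wrist",[593,67,115],i))
E
```

```text
t: 2.5
ee_pos: [592.2, 70.1, 272.7]
orientation: [-2.055, -2.376, 0.0]
ft_force: [0.5, -0.2, -0.3]
width: 87.4
grasp_force: 0.0
[{'rect': [289.3, 184.5, 351.0, 256.6], 'score': 0.57}]
[592.4   69.98 272.8 ]
[320.93 237.56] [320.82 220.23]
```

View pics/w1.png

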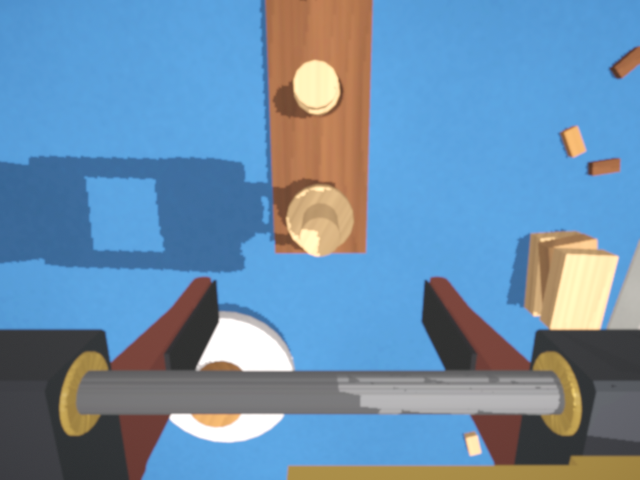

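The wrist view shows the tenon top at about (320,237), centred between the fingers and within 1 px of the prediction. I'm going down.

```bash
python3 -m creep '[{"translation":[-1,0,25],"angular":[0,0,0],"jaw":1},{"translation":[-2.5,0,55],"angular":[0,0,0],"jaw":1},{"translation":[-2.5,0,85],"angular":[0,0,0],"jaw":1},{"translation":[-2.5,0,115],"angular":[0,0,0],"jaw":1},{"translation":[-2.5,0,135],"angular":[0,0,0],"jaw":1},{"translation":[-2.5,0,146],"angular":[0,0,0],"jaw":1},{"translation":[-2.5,0,149],"angular":[0,0,0],"jaw":1},{"translation":[-2.5,0,149],"angular":[0,0,0],"jaw":1}]'
python3 - <<'E'
from h import *
np.set_printoptions(precision=2,suppress=True)
s=ctrl.get_obs();print(s["ee_pos"],R.from_rotvec(s["orientation"]).as_matrix())
i=ctrl.camera_info("wrist"); save("wrist","w2"); h=s["ee_pos"];print(proj("wrist",[h[0],h[1],165],i),proj("wrist",[592.5,67.5,165],i)); print(ctrl.look_for("wrist","leg")[:2])
E
```

```text
t: 3.6
ee_pos: [593.6, 66.7, 124.2]
orientation: [2.056, 2.374, 0.001]
ft_force: [-0.2, 0.2, -0.2]
width: 88.1
grasp_force: 0.0
[593.62  66.74 124.25] [[-0.14  0.99  0.  ]
 [ 0.99  0.14  0.  ]
 [-0.    0.   -1.  ]]
[320.91 351.9 ] [317.91 349.49]
[{'rect': [260.2, 213.5, 374.2, 373.8], 'score': 0.9}]
```

View pics/w2.png

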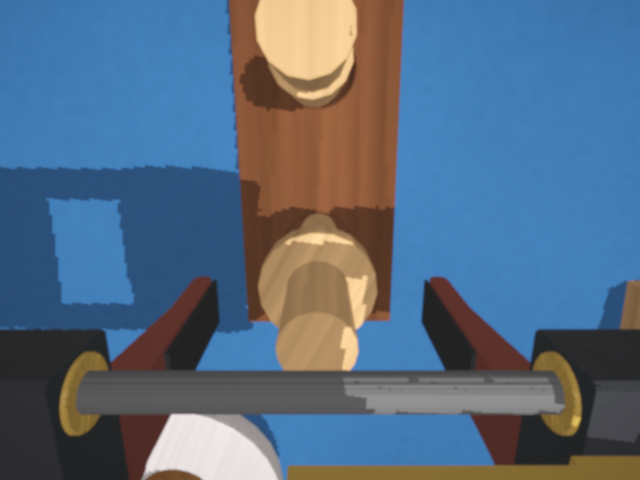

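The tenon top is at about (317,350) and the finger centre at about (320.5,352), so I'll shift 1.2 mm and close gently.

```bash
python3 -m creep '[{"translation":[0,-1.2,0],"angular":[0,0,0],"jaw":0.8},{"translation":[0,-1.2,0],"angular":[0,0,0],"jaw":0.6},{"translation":[0,-1.2,0],"angular":[0,0,0],"jaw":0.45},{"translation":[0,-1.2,0],"angular":[0,0,0],"jaw":0.36},{"translation":[0,-1.2,0],"angular":[0,0,0],"jaw":0.33},{"translation":[0,-1.2,0],"angular":[0,0,0],"jaw":0.3},{"translation":[0,-1.2,0],"angular":[0,0,0],"jaw":0.2},{"translation":[0,-1.2,0],"angular":[0,0,0],"jaw":0.1}]'
python3 -m creep '[{"translation":[0,0,0],"angular":[0,0,0],"jaw":0},{"translation":[0,0,0],"angular":[0,0,0],"jaw":0},{"translation":[0,0,-10],"angular":[0,0,0],"jaw":0},{"translation":[0,0,-25],"angular":[0,0,0],"jaw":0},{"translation":[0,0,-45],"angular":[0,0,0],"jaw":0},{"translation":[0,0,-70],"angular":[0,0,0],"jaw":0},{"translation":[0,0,-95],"angular":[0,0,0],"jaw":0},{"translation":[0,0,-110],"angular":[0,0,0],"jaw":0}]'
python3 - <<'E'
from h import *
np.set_printoptions(precision=2,suppress=True)
s=ctrl.get_obs();M=R.from_rotvec(s["orientation"]).as_matrix();print(s["ee_pos"]);print(M.T@(np.array([512,-150,0])-s["ee_pos"]))
E
```

```text
t: 4.7
ee_pos: [592.0, 66.4, 123.6]
orientation: [-2.057, -2.374, 0.0]
ft_force: [0.1, 0.4, -0.6]
width: 27.1
grasp_force: 30.0
t: 5.7
ee_pos: [592.7, 66.5, 236.1]
orientation: [2.056, 2.373, 0.003]
ft_force: [-0.3, 0.7, -0.8]
width: 26.8
grasp_force: 30.0
[592.75  66.45 236.14]
[-202.7  -111.45  235.85]
```

```bash
python3 -m creep '[{"translation":[-8,-4,0],"angular":[0,0,0],"jaw":0},{"translation":[-30,-16,0],"angular":[0,0,0],"jaw":0},{"translation":[-60,-33,0],"angular":[0,0,0],"jaw":0},{"translation":[-95,-52,0],"angular":[0,0,0],"jaw":0},{"translation":[-130,-71,0],"angular":[0,0,0],"jaw":0},{"translation":[-163,-90,0],"angular":[0,0,0],"jaw":0},{"translation":[-188,-104,0],"angular":[0,0,0],"jaw":0},{"translation":[-202,-111,0],"angular":[0,0,0],"jaw":0}]'
python3 -m creep '[{"translation":[0,0,5],"angular":[0,0,0],"jaw":0},{"translation":[0,0,15],"angular":[0,0,0],"jaw":0},{"translation":[0,0,25],"angular":[0,0,0],"jaw":0},{"translation":[0,0,30],"angular":[0,0,0],"jaw":0},{"translation":[0,0,30],"angular":[0,0,0],"jaw":0},{"translation":[0,0,30],"angular":[0,0,0],"jaw":0},{"translation":[0,0,30],"angular":[0,0,0],"jaw":0},{"translation":[0,0,30],"angular":[0,0,0],"jaw":0}]'
python3 - <<'E'
from h import *
np.set_printoptions(precision=2,suppress=True)
s=ctrl.get_obs();M=R.from_rotvec(s["orientation"]).as_matrix();h=s["ee_pos"];print(s["t"],h,M)
a=save("scene","s3");b=save("top","t3")
f=[h[0],h[1],h[2]-113.6];print("foot exp scene",proj("scene",f),"shoulder",proj("scene",[h[0],h[1],h[2]-15]),"post exp",proj("scene",[512,-150,75]))
A=cv2.resize(a[90:250,220:380,::-1],None,fx=3,fy=3,interpolation=3);cv2.imwrite("pics/c3.png",A)
w=save("wrist","w3")
E
```

```text
t: 6.7
ee_pos: [509.6, -150.7, 232.8]
orientation: [-2.058, -2.372, 0.001]
ft_force: [-0.1, 0.0, -0.3]
width: 27.2
grasp_force: 30.0
t: 7.7
ee_pos: [511.1, -149.5, 204.0]
orientation: [2.057, 2.374, 0.0]
ft_force: [0.2, -0.6, -1.4]
width: 27.0
grasp_force: 30.0
7.7 [ 511.13 -149.47  203.95] [[-0.14  0.99  0.  ]
 [ 0.99  0.14 -0.  ]
 [-0.    0.   -1.  ]]
foot exp scene [299.93 156.88] shoulder [297.02 109.43] post exp [299.73 163.54]
```

View pics/c3.png

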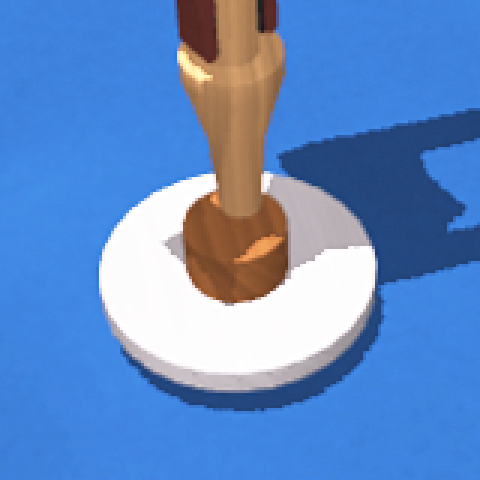

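View pics/w3.png

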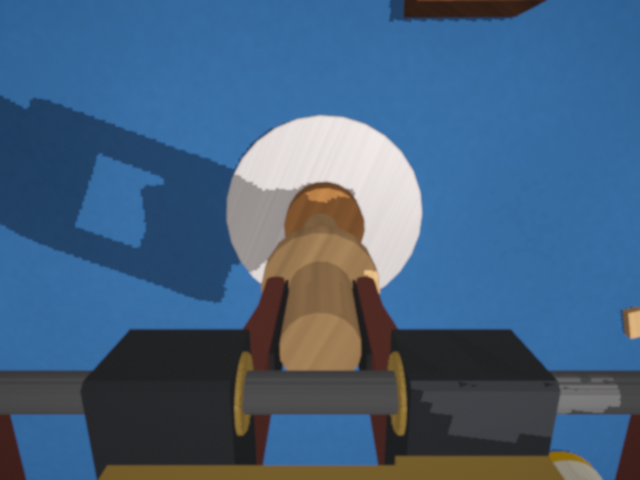

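The leg hangs vertically over the post in both views. In the wrist view the post centre is at u≈325 and the leg at u≈321, so I'll shift +1.5 mm in tool y. Then I'll lower in small steps and watch the force.

```bash
python3 -m creep '[{"translation":[0,1,2],"angular":[0,0,0],"jaw":0},{"translation":[0,1.5,5],"angular":[0,0,0],"jaw":0},{"translation":[0,1.5,8],"angular":[0,0,0],"jaw":0},{"translation":[0,1.5,10],"angular":[0,0,0],"jaw":0},{"translation":[0,1.5,11],"angular":[0,0,0],"jaw":0},{"translation":[0,1.5,11.5],"angular":[0,0,0],"jaw":0},{"translation":[0,1.5,12],"angular":[0,0,0],"jaw":0},{"translation":[0,1.5,12],"angular":[0,0,0],"jaw":0}]'
python3 -m creep '[{"translation":[0,0,0.2],"angular":[0,0,0],"jaw":0},{"translation":[0,0,0.4],"angular":[0,0,0],"jaw":0},{"translation":[0,0,0.6],"angular":[0,0,0],"jaw":0},{"translation":[0,0,0.8],"angular":[0,0,0],"jaw":0},{"translation":[0,0,1],"angular":[0,0,0],"jaw":0},{"translation":[0,0,1.2],"angular":[0,0,0],"jaw":0},{"translation":[0,0,1.4],"angular":[0,0,0],"jaw":0},{"translation":[0,0,1.5],"angular":[0,0,0],"jaw":0}]'
```

```text
t: 8.85
ee_pos: [512.5, -149.2, 191.7]
orientation: [2.057, 2.374, 0.0]
ft_force: [-0.7, -0.7, 0.4]
width: 26.7
grasp_force: 30.0
t: 9.85
ee_pos: [512.4, -149.2, 190.1]
orientation: [-2.057, -2.374, 0.0]
ft_force: [0.3, 0.0, -1.5]
width: 26.8
grasp_force: 30.0
```

```bash
python3 -m creep '[{"translation":[0,0,0.2],"angular":[0,0,0],"jaw":0},{"translation":[0,0,0.4],"angular":[0,0,0],"jaw":0},{"translation":[0,0,0.6],"angular":[0,0,0],"jaw":0},{"translation":[0,0,0.8],"angular":[0,0,0],"jaw":0},{"translation":[0,0,1],"angular":[0,0,0],"jaw":0},{"translation":[0,0,1],"angular":[0,0,0],"jaw":0},{"translation":[0,0,1],"angular":[0,0,0],"jaw":0},{"translation":[0,0,1],"angular":[0,0,0],"jaw":0}]'; python3 -c "
from workcell import ctrl
for k in range(4): ctrl.get_image('top'); s=ctrl.get_obs(); print(s['t'],s['ee_pos'],s['ft_force'])"
```

```text
t: 10.85
ee_pos: [512.5, -149.2, 189.2]
orientation: [2.057, 2.374, -0.0]
ft_force: [0.4, -0.1, -1.3]
width: 27.0
grasp_force: 30.0
10.9 [ 512.48045869 -149.17376367  189.18062393] [-0.23175544  0.12497278 -0.67573254]
10.95 [ 512.45763601 -149.18131995  189.18283931] [ 0.5047133  -0.21688286 -1.43157785]
11.0 [ 512.44340695 -149.16707875  189.17558072] [-0.81231763  0.12960809 -1.11357024]
11.05 [ 512.44989396 -149.1811406   189.17302198] [ 0.81354027 -0.46683078 -0.59616201]
```

Still hanging at about −1 N (the leg's weight). I'll lower in 0.5 mm steps.

```bash
cat > f.py <<'E'
from workcell import ctrl
import numpy as np
F=[];
for k in range(6): ctrl.get_image('top'); s=ctrl.get_obs(); F.append(s['ft_force'])
print("mean F",np.mean(F,0).round(2),s['ee_pos'],s['t'])
E
python3 -m creep '[{"translation":[0,0,0.1],"angular":[0,0,0],"jaw":0},{"translation":[0,0,0.2],"angular":[0,0,0],"jaw":0},{"translation":[0,0,0.3],"angular":[0,0,0],"jaw":0},{"translation":[0,0,0.4],"angular":[0,0,0],"jaw":0},{"translation":[0,0,0.5],"angular":[0,0,0],"jaw":0},{"translation":[0,0,0.6],"angular":[0,0,0],"jaw":0},{"translation":[0,0,0.6],"angular":[0,0,0],"jaw":0},{"translation":[0,0,0.6],"angular":[0,0,0],"jaw":0}]'|grep force; python3 f.py
python3 -m creep '[{"translation":[0,0,0.1],"angular":[0,0,0],"jaw":0},{"translation":[0,0,0.2],"angular":[0,0,0],"jaw":0},{"translation":[0,0,0.3],"angular":[0,0,0],"jaw":0},{"translation":[0,0,0.4],"angular":[0,0,0],"jaw":0},{"translation":[0,0,0.5],"angular":[0,0,0],"jaw":0},{"translation":[0,0,0.5],"angular":[0,0,0],"jaw":0},{"translation":[0,0,0.5],"angular":[0,0,0],"jaw":0},{"translation":[0,0,0.5],"angular":[0,0,0],"jaw":0}]'|grep force; python3 f.py
```

```text
ft_force: [-0.2, -0.8, -0.0]
grasp_force: 30.0
mean F [-0.11 -0.09  0.04] [ 512.47630756 -149.18913169  188.61919424] 12.35
ft_force: [-2.1, 0.1, 5.6]
grasp_force: 30.0
mean F [-1.41  0.34  6.24] [ 512.62210106 -149.23077101  188.56803935] 13.65
```

Contact at TCP z ≈ 188.6, pressing with 6 N. I'll back off 0.4 mm to ease the pressure, then open slowly.

```bash
python3 -m creep '[{"translation":[0,0,-0.1],"angular":[0,0,0],"jaw":0},{"translation":[0,0,-0.2],"angular":[0,0,0],"jaw":0},{"translation":[0,0,-0.3],"angular":[0,0,0],"jaw":0},{"translation":[0,0,-0.4],"angular":[0,0,0],"jaw":0},{"translation":[0,0,-0.4],"angular":[0,0,0],"jaw":0},{"translation":[0,0,-0.4],"angular":[0,0,0],"jaw":0},{"translation":[0,0,-0.4],"angular":[0,0,0],"jaw":0},{"translation":[0,0,-0.4],"angular":[0,0,0],"jaw":0}]'|grep force; python3 f.py
python3 -m creep '[{"translation":[0,0,0],"angular":[0,0,0],"jaw":0.2},{"translation":[0,0,0],"angular":[0,0,0],"jaw":0.28},{"translation":[0,0,0],"angular":[0,0,0],"jaw":0.3},{"translation":[0,0,0],"angular":[0,0,0],"jaw":0.305},{"translation":[0,0,0],"angular":[0,0,0],"jaw":0.31},{"translation":[0,0,0],"angular":[0,0,0],"jaw":0.315},{"translation":[0,0,0],"angular":[0,0,0],"jaw":0.32},{"translation":[0,0,0],"angular":[0,0,0],"jaw":0.325}]'; python3 f.py
```

```text
ft_force: [-1.1, 0.1, 4.9]
grasp_force: 30.0
mean F [-0.8   0.    5.36] [ 512.59098205 -149.214278    188.58543638] 14.95
t: 15.95
ee_pos: [512.3, -149.1, 188.2]
orientation: [-2.057, -2.374, 0.0]
ft_force: [0.6, 0.0, -0.2]
width: 28.3
grasp_force: 0.0
mean F [-0.   -0.24 -0.22] [ 512.4723589  -149.16624088  188.46397118] 16.25
```

Released with no residual force. I'll keep opening slowly.

```bash
python3 -m creep '[{"translation":[0,0,0],"angular":[0,0,0],"jaw":0.33},{"translation":[0,0,0],"angular":[0,0,0],"jaw":0.335},{"translation":[0,0,0],"angular":[0,0,0],"jaw":0.34},{"translation":[0,0,0],"angular":[0,0,0],"jaw":0.35},{"translation":[0,0,0],"angular":[0,0,0],"jaw":0.36},{"translation":[0,0,0],"angular":[0,0,0],"jaw":0.38},{"translation":[0,0,0],"angular":[0,0,0],"jaw":0.4},{"translation":[0,0,0],"angular":[0,0,0],"jaw":0.43}]'
python3 - <<'E'
from h import *
a=save("scene","s4")[50:220,220:380,::-1]; b=save("wrist","w4")[100:420,160:480,::-1]
cv2.imwrite("pics/c4.png",np.hstack([cv2.resize(a,(451,480)),cv2.resize(b,(340,480))]))
E
```

```text
t: 17.25
ee_pos: [512.5, -149.2, 188.5]
orientation: [2.057, 2.374, 0.0]
ft_force: [-0.0, -0.4, -0.8]
width: 37.9
grasp_force: 0.0
```

View pics/c4.png

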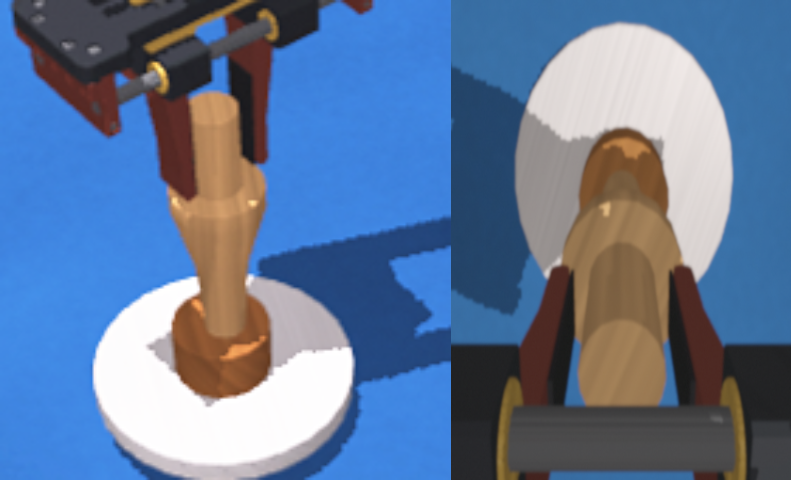

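The leg stands upright on its own near the post's centre, clear of both fingers. I'll open further and rise.

```bash
python3 -m creep '[{"translation":[0,0,0],"angular":[0,0,0],"jaw":0.5},{"translation":[0,0,0],"angular":[0,0,0],"jaw":0.6},{"translation":[0,0,0],"angular":[0,0,0],"jaw":0.7},{"translation":[0,0,-3],"angular":[0,0,0],"jaw":0.8},{"translation":[0,0,-10],"angular":[0,0,0],"jaw":0.8},{"translation":[0,0,-20],"angular":[0,0,0],"jaw":0.8},{"translation":[0,0,-35],"angular":[0,0,0],"jaw":0.8},{"translation":[0,0,-50],"angular":[0,0,0],"jaw":0.8}]'
python3 -m creep '[{"translation":[0,0,-20],"angular":[0,0,0],"jaw":0.8},{"translation":[0,0,-45],"angular":[0,0,0],"jaw":0.8},{"translation":[0,0,-70],"angular":[0,0,0],"jaw":0.8},{"translation":[0,0,-85],"angular":[0,0,0],"jaw":0.8},{"translation":[0,0,-90],"angular":[0,0,0],"jaw":0.8},{"translation":[0,0,-90],"angular":[0,0,0],"jaw":0.8},{"translation":[0,0,-90],"angular":[0,0,0],"jaw":0.8},{"translation":[0,0,-90],"angular":[0,0,0],"jaw":0.8}]'
python3 -c "
from h import *
save('scene','s5')"
```

```text
t: 18.35
ee_pos: [512.7, -149.2, 239.9]
orientation: [2.057, 2.374, 0.001]
ft_force: [-0.4, 0.2, 1.1]
width: 70.2
grasp_force: 0.0
t: 19.35
ee_pos: [512.1, -149.0, 327.7]
orientation: [-2.056, -2.373, 0.001]
ft_force: [0.2, -0.0, 0.2]
width: 70.3
grasp_force: 0.0
```

View pics/s5.png

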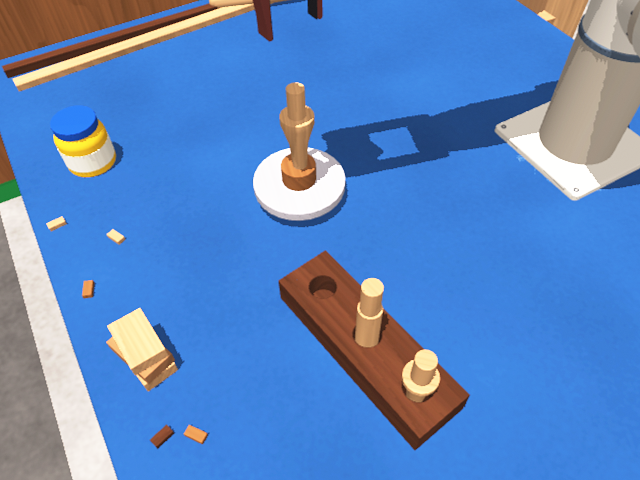

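The leg stands on the post at about (299,165), the gripper is clear of it, and the other two legs are where they were in the rack.

```bash
python3 -c "
from workcell import ctrl
print(ctrl.close_job())"
```

```text
the job is handed in; nothing more can be done
None
```

The long tapered leg stands upright and still on its narrow foot near the middle of the post, the gripper is clear of it, the other two legs are undisturbed in the rack, and I handed the job in at about 19 s.

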